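Take the amber printing pad off a post of unknown thread hand

ROBOT

A 6-joint arm with a two-finger parallel gripper is mounted at the origin on the work surface. World frame = base frame: x ahead of the robot, y to its left, z up, the work surface at z = 0. Lengths are in m, angles in rad, forces in N, time in s.
With the tool pointing down it reaches from about 0.4 to 0.825 m from the base axis. Payload 7 kg.
Tool frame: the origin (TCP) lies at the centre of the arm's flange, where the gripper is bolted on; the fingertips stand 178 mm ahead of it and the grasp point (between the pads) lies 159 mm ahead of it; z points along the fingers, y is the direction in which the jaws open and shut (so a half turn about z gives the same grasp; the last joint's range is limited). The gripper opens to 88 mm and grips with 3 to 60 N. Pads are 19 mm wide; open, the fingers measure 130 mm over their backs; the gripper's body (78 mm by 193 mm) begins 47 mm behind the grasp point.
Start: joints at [1.403, 0.359, 0.012, 0, -1.224, -0.288], TCP at [0.297, 0.606, 0.405] pointing down, gripper open.
Joint ranges: [-3.07, 3.07], [-1.43, 2.12], [-1.02, 1.25], [-3.03, 1.67], [-3.05, -0], [-3.03, 3.03]. Speed limits (rad/s): [2.39, 2.39, 3.01, 3.14, 3.14, 3.14].

INTERFACE

Orientations are given as [roll, pitch, yaw] about the fixed x, y, z axes, in that order (R = Rz(yaw) Ry(pitch) Rx(roll)).
In Python, from station import arm gives the robot as it stands.
- The arm moves only by the shell command python3 -m handwheel 'ROWS' [OPENING] [FORCE]. ROWS is JSON, a list of rows, each a list of 4 numbers: the shift along the world's x, y, z in cm, then the turn about the world's z in rad. In form: [[dx, dy, dz, yaw], ...]. A call has 1 to 20 rows; each row shifts and turns the commanded pose from where the row before left it; what a row does not reach is not made up. A row lasts 1/10 s, in which the tool goes at most 50 mm and 8.59 degrees, less where a joint would pass 70% of its speed; a pose out of reach is approached as far as the arm can. A call is refused whole if a number of a shift passes 5 or a number of a turn 0.15, either way. A call with a gripper value outside its range is refused whole. OPENING is the closure, from 0 (fully open) to 1 (shut), set as the call begins (- or left out, the last holds). The fingers move at their own pace and stop on an object; FORCE is the grip in N (left out, the last holds). Time passes only in rows, so rows that do not move let the fingers close. It gives the time, the measured TCP pose, the force and the opening at its end, in the units of the state.
- arm.get_state(): the state, without advancing time (a new reading comes with each control period).
- arm.grab_frame(name): name is "scene" or "top" or "wrist"; returns a dict with "image" (480x640x3 uint8, red, green, blue), "depth" (480x640 float32, m along the optical axis (not along the pixel's ray), 0 where there is no reading), "vfov" (degrees; the focal length in pixels is half the picture's height over the tangent of half this angle, whatever the lens; pixels are square), "cx", "cy" (the principal point, pixels), "rvec" (rotation vector, rad) and "tvec" (3), from world to camera coordinates, as OpenCV has them. Camera axes: x right, y down, z forward; pixel columns grow to the right and rows downward; lengths in m; the calibration is good to about 2 mm. A picture is of the moment at which its call begins.
- arm.job_done(): hands the job in, once; it reports no verdict.
The state is a dict: "t": time; "q": joint angles; "qd": joint speeds; "joint_efforts": joint torques, N m; "eef_pos": TCP position; "ee_rot": TCP orientation; "force": force on the tool from outside, world axes, zero at the start; "moment": the same for the moment, N m; "width": finger opening in m.
Only numpy, scipy, OpenCV 4.12 (cv2) and the standard library are available. Lean on these libraries where they do the work, as an engineer would, in place of code of your own. Each camera call takes 0.05 s, during which the arm holds its last target.

TASK

Pull the red knob of the spring-loaded lock bar on the pad changing stand out to its stop, so that both printing-pad caps are free to turn. Then unscrew the cap with the amber pad: one post has an ordinary thread and the other a reverse one, unmarked, so try it both ways until you find the way that loosens it. Lift it off and finish still holding it in the gripper, upright, still, and at least 8 cm higher than it sat; leave the lock bar out, the pink cap on its post and everything else where it is.

Things in the scene. Friction and masses are not known exactly. Their poses are not given: they have to be found in the camera images.
- stand: Fixed grey changing stand. Origin on the table, midway between its two posts, which stand at x = 0, y = +75 and -75 mm (tubes 44 mm across, top 50 mm above the table). Slab 20 mm high, x -105 to +45, y -125 to +125 mm. Its -x side, with the lock bar, faces roughly the robot. Spring housing between the posts: 46 mm high, x -25 to +9, y -15 to +15 mm.
- lock_bar (a joint): Lock bar travel, m: 0 = home (teeth in both caps' notches, they cannot turn), 0.022 = out at its stop; starts 0 to 4 mm. Slides level along the stand's -x. Spring 60 N/m pulls it home, but friction of 3 N keeps it where it is left: a pull takes 3 to 5 N. Steel strip 170 mm along y, 12 mm wide, 42 to 50 mm above the table, at stand x = -54 mm when home. Clears the caps beyond 12 mm.
- lock_knob (a point): Grip point on the axis of the lock bar's upright red round knob, moving with the bar. The knob is 18 mm across, from 54 to 95 mm above the table; this point is at 84 mm. Home: stand x = -64, y = 0 mm. Axes as the stand's: pull along -x.
- amber_cap: Cap with the AMBER dome-shaped silicone pad, on either post, 0.12 to 0.26 kg. Origin on its axis at the underside of its skirt, 42 mm above the table as seated; z up, axes as the stand's within 0.1 rad. Skirt 54 mm across from 0 to 8 mm up, two notch lugs on its -x side reach out 38 mm from the axis (y 5 to 12 mm either side). Shank with a cross key reaches 7 mm below the origin.
- amber_ring (a point): Point on the amber cap's axis at mid-height of its knurled aluminium ring, the part to grip: 54 mm across, from 8 to 30 mm above the cap's origin (this point 19 mm above). The pad above it is 44 mm across at its foot and ends 56 mm above the origin. Close on the ring roughly along the stand's y, to keep the fingers off the lugs and lock bar.
- left_post (a point): Top of the stand's +y post, on its axis. Each post has a steep quarter-turn thread that does not raise the cap while it turns. Hands are opposite, drawn anew each run, not visible. Wrong way: the cap jams at a hard stop within 0.15 rad. Right way: it turns lightly to a hard stop at 1.2 rad, free to lift straight up from 1.05 rad on; before that it is held down, with 1.5 mm of play.
- right_post (a point): Top of the stand's -y post, on its axis; like the other post, of the opposite thread hand.
- pink_cap: The same cap with a PINK pad, on the other post. Origin and axes as for the amber cap. To be left on its post.
- spare_pad: Bystander: loose pink pad on a dark steel foot, 49 mm across, 54 mm high, beside the stand. Origin under its centre.
- loupe: Bystander: black cup-shaped loupe, 34 mm across, 26 mm high, beyond the stand. Origin under its centre.
- screwdriver: Bystander: small screwdriver with blue handle, 130 mm long, lying beyond the stand. Origin under its middle.
- solvent: Bystander: white bottle with blue cap, 50 mm across, 120 mm high, on the left. Origin under its centre.
- dial_plate: Bystander: steel disc 60 mm across with a white watch dial on it, 8 mm high in all, on the right. Origin under its centre.
There are look-alikes about, which are no part of the job. Leave any blue or turquoise look-alike of the amber_cap alone.

How it is judged:
By the outcome, as a careful person would: the job done as asked, in the order asked, and still so for the second after the job is handed in, while the arm keeps its last pose, push and grip.
It also fails if it takes over 51 s, if anything falls off the work surface, if the arm or the gripper's body presses on something with over 40 N, if the wrist force passes 120 N, or if a joint passes its speed limit or range.

## Working session

There is one attempt and no reset: what is moved stays moved. The work goes in short steps, Python scripts to look and compute and a shell command to move; the robot and the scene stay as the last step left them, time stands still between calls to the robot, and variables do not carry over. Pictures are saved under pics/ and viewed, and the job is handed in when it is done.

```bash
ls; mkdir -p pics
cat > h.py <<'E'
import numpy as np, cv2, pickle
from station import arm
def grab(n,tag):
    f=arm.grab_frame(n); pickle.dump(f,open(f'pics/{tag}.pkl','wb'))
    cv2.imwrite(f'pics/{tag}.png',f['image'][:,:,::-1]); return f
def load(tag): return pickle.load(open(f'pics/{tag}.pkl','rb'))
def cloud(f):
    im=f['image'];d=f['depth'];h,w=d.shape
    fl=h/2/np.tan(np.radians(f['vfov'])/2)
    u,v=np.meshgrid(np.arange(w),np.arange(h))
    P=np.stack([(u-f['cx'])/fl*d,(v-f['cy'])/fl*d,d],-1)
    R=cv2.Rodrigues(np.array(f['rvec'],float))[0];t=np.array(f['tvec'],float).ravel()
    W=(P-t)@R; W[d==0]=np.nan; return W
def proj(f,p):
    h=f['depth'].shape[0];fl=h/2/np.tan(np.radians(f['vfov'])/2)
    R=cv2.Rodrigues(np.array(f['rvec'],float))[0];c=R@np.array(p)+np.array(f['tvec']).ravel()
    return c[0]/c[2]*fl+f['cx'],c[1]/c[2]*fl+f['cy']
E
python3 - <<'E'
from h import *
grab('scene','s0');grab('top','t0')
f=load('t0');print(f['vfov'],f['tvec'],f['rvec'],load('s0')['tvec'])
print(arm.get_state())
E
```

```text
pics
48.01657943432219 [0.03518175 0.56960511 1.30501191] [ 2.14987473 -2.20255     0.10961058] [-0.28929153 -0.33767978  1.62605296]
{'t': 0.1, 'q': array([ 1.40308812e+00,  3.59319642e-01,  1.11415501e-02, -2.79162925e-04,
       -1.22406194e+00, -2.88115414e-01]), 'qd': array([-0.0008436 , -0.00395633, -0.0006919 ,  0.00035   ,  0.00146672,
       -0.00182922]), 'joint_efforts': array([-1.13115027e-03, -5.84163880e+01,  2.93751669e+01,  7.01539949e+00,
        1.01908043e-02, -5.09614460e-05]), 'eef_pos': array([0.29705992, 0.60593539, 0.40381474]), 'ee_rot': array([ 3.14013389e+00, -1.58629196e-04, -4.55918560e-01]), 'force': array([-0.34796205,  0.05717263, -0.00131211]), 'moment': array([ 0.07036618, -0.04341937,  0.05597359]), 'width': 0.0877275942822287}
```

View pics/s0.png

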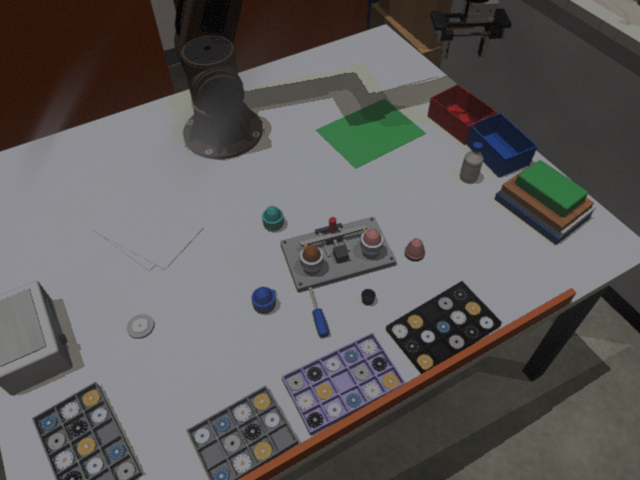

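View pics/t0.png

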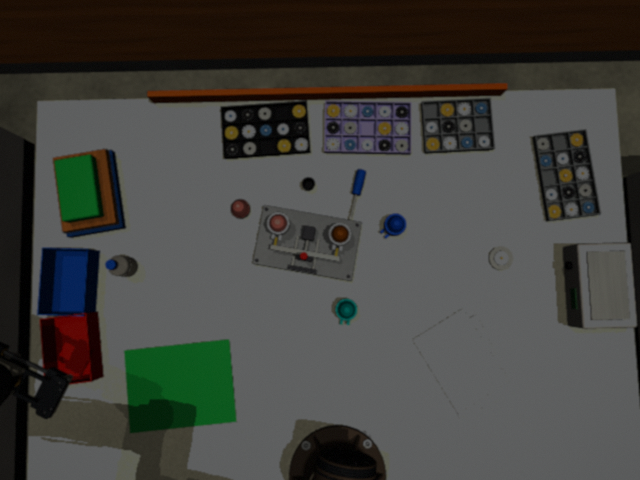

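Candidates for the amber cap in the top view are amber on the stand (340,233), pink on the stand (277,222), blue loose (395,224), turquoise loose (346,309) and the spare pink pad (240,208). I choose the amber one on the right (-y) post. The red knob is at (303,256); the red box at (72,345) is not it.

Run:
```python
from h import *
f=load('t0');im=f['image'][190:290,230:380,::-1]
g=load('s0')['image'][200:300,260:440,::-1]
a=cv2.resize(im,(600,400),interpolation=3);b=cv2.resize(g,(720,400),interpolation=3)
a=cv2.convertScaleAbs(a,alpha=1.6);cv2.imwrite('pics/c1.png',a);
for tag in('t0','s0'):
    f=load(tag);W=cloud(f);hsv=cv2.cvtColor(f['image'],cv2.COLOR_RGB2HSV)
    z=W[...,2]; m=(z>0.012)&(z<0.03)
    # stand region slab
    y,x=W[...,1],W[...,0]
    reg=(x>.35)&(x<.85)&(abs(y)<.35)
    mm=(m&reg).astype(np.uint8)
    n,l,st,c=cv2.connectedComponentsWithStats(mm)
    i=1+np.argmax(st[1:,4]);P=W[l==i][:,:2]
    r=cv2.minAreaRect((P*1000).astype(np.float32));print(tag,'slab',r,st[i])
    # red knob
    H,S,V=hsv[...,0].astype(int),hsv[...,1],hsv[...,2]
    red=((H<5)|(H>175))&(S>170)&reg&(z>0.05)&(z<.12)
    print('knob',red.sum(),np.nanmean(W[red],0),np.nanmax(W[red],0) if red.sum() else 0, np.argwhere(red).mean(0))
    for zz in(.085,.09):
      k=red&(z>zz);print(zz,k.sum(),np.nanmean(W[k],0))
    am=(z>.09)&reg
    n,l,st,c=cv2.connectedComponentsWithStats((((z>.075)&reg)).astype(np.uint8))
    for i in range(1,n):
        if st[i,4]>15:
            q=W[l==i];print(c[i].round(),st[i,4],np.median(q,0).round(4),q.max(0).round(3),q.min(0).round(3),f['image'][l==i].mean(0).round())
```

```text
t0 slab ((563.9995727539062, 62.57569885253906), (250.0858612060547, 150.2620391845703), 78.57106018066406) [ 252  205  109   76 4313]
knob 42 [0.52480928 0.0692135  0.09337728] [0.53178773 0.07662377 0.10134761] [255.95238095 303.16666667]
0.085 38 [0.52540278 0.06941688 0.09513263]
0.09 37 [0.52559972 0.06940164 0.09537901]
[277. 222.] 258 [0.6057 0.1289 0.0897] [0.63  0.15  0.105] [0.582 0.109 0.075] [76. 48. 43.]
[339. 233.] 248 [ 0.5767 -0.016   0.0898] [0.597 0.005 0.101] [ 0.557 -0.041  0.075] [51. 29. 13.]
[303. 255.] 47 [0.5269 0.0695 0.0948] [0.534 0.077 0.101] [0.518 0.062 0.079] [87. 19. 15.]
s0 slab ((564.4238891601562, 57.71534729003906), (250.95408630371094, 155.04339599609375), 78.2972183227539) [ 281  217  116   73 3397]
knob 7 [0.52579155 0.06550552 0.09307461] [0.52928678 0.06877703 0.09514883] [219.         332.57142857]
0.085 7 [0.52579155 0.06550552 0.09307461]
0.09 6 [0.525462   0.0650384  0.09362448]
[333. 222.] 61 [0.5303 0.0635 0.0901] [0.537 0.075 0.097] [0.517 0.056 0.076] [96. 48. 49.]
[372. 237.] 214 [0.6146 0.1202 0.088 ] [0.629 0.142 0.099] [0.59  0.105 0.075] [111.  79.  77.]
[312. 253.] 222 [ 0.5856 -0.0249  0.0881] [ 0.601 -0.001  0.099] [ 0.566 -0.042  0.075] [79. 56. 44.]
```

View pics/c1.png

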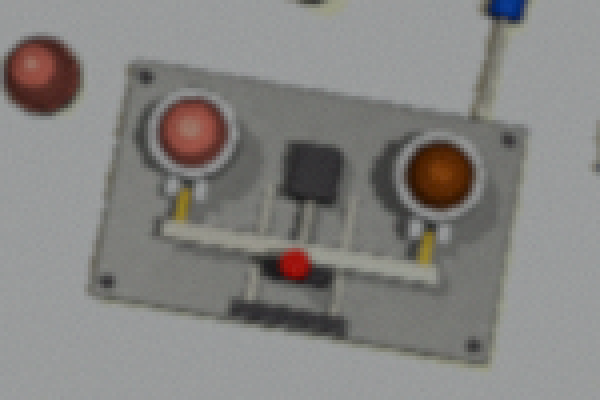

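The crop shows the amber dome on the stand's right post, the pink one on the left post, and the red knob mid-bar. The stand's yaw is about -0.20 rad, its origin about (0.592, 0.0566), and the knob is at about (0.5255, 0.0694). I move above the knob.

```bash
python3 -m handwheel '[[1,-2.5,0,0.02],[2.1,-4.7,0,0.024],[2.1,-4.7,0,0.024],[2.1,-4.7,0,0.024],[2.1,-4.7,0,0.024],[2.1,-4.7,0,0.024],[2.1,-4.7,0,0.024],[2.1,-4.7,0,0.024],[2.1,-4.7,0,0.024],[2.1,-4.7,0,0.024],[2,-4.7,0,0.02],[1,-3,0,0],[0,-1.2,0,0],[0,0,0,0],[0,0,0,0]]' 0
python3 - <<'E'
from h import *
grab('wrist','w1');f=load('w1');print(f['vfov'],f['tvec'])
s=arm.get_state();print(s['t'],s['q'].round(3),s['eef_pos'],s['ee_rot'],s['force'])
print(proj(f,[.5255,.0694,.095]))
E
```

```text
t: 1.6
eef_pos: [0.5201, 0.0825, 0.4046]
ee_rot: [-3.141, 0.0, -0.2]
force: [0.2, -0.1, 0.3]
width: 0.0876
69.69269668265848 [0.18491474 0.44277376 0.51918043]
1.65 [ 0.531  0.114 -0.313 -0.    -1.144  0.841] [0.52005103 0.08288604 0.40461746] [-3.14148249e+00  8.35398523e-05 -1.99309857e-01] [ 0.7838069  -0.41744185 -1.03334431]
(np.float64(335.11581326475164), np.float64(217.73767847373333))
```

View pics/w1.png

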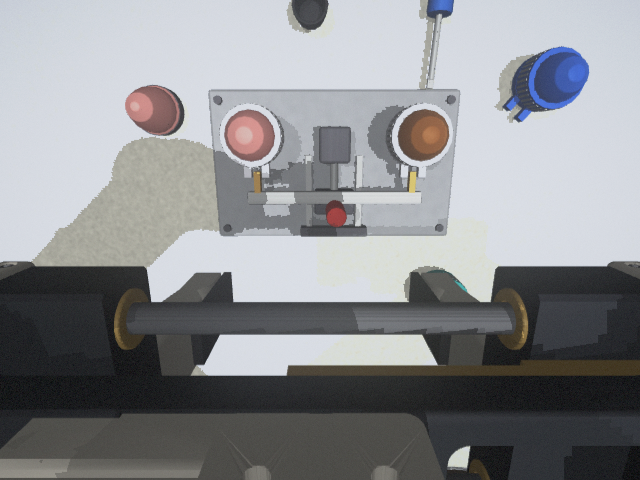

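The wrist view is square to the stand: knob top at (336,216), amber ring around (423,135), pink ring around (250,135). I refine from this view.

Run:
```python
from h import *
f=load('w1');W=cloud(f);im=f['image'];hsv=cv2.cvtColor(im,cv2.COLOR_RGB2HSV)
x,y,z=W[...,0],W[...,1],W[...,2]
H=hsv[...,0].astype(int);S=hsv[...,1]
vv,uu=np.mgrid[:480,:640]
win=(uu>320)&(uu<352)&(vv>195)&(vv<235)
k=win&(S>120)&((H<8)|(H>172))&(z>.09)&(z<.1)
print('knob',k.sum(),W[k].mean(0),(W[k].min(0)+W[k].max(0))/2,np.ptp(W[k],axis=0))
def circ(P):
    A=np.c_[2*P,np.ones(len(P))];s=np.linalg.lstsq(A,(P**2).sum(1),rcond=None)[0];return s[:2],np.sqrt(s[2]+s[:2]@s[:2])
for n,cu in(('pink',250),('amber',423)):
    w=(abs(uu-cu)<40)&(vv>90)&(vv<180)
    r=w&(z>.068)&(z<.076)
    P=W[r][:,:2]
    print(n,'ring',r.sum(),cv2.minEnclosingCircle((P*1000).astype(np.float32)),np.median(z[r]))
    d=w&(z>.085);print(n,'dome',circ(W[d&(z<.09)][:,:2]),W[d&(z>.094)].mean(0),z[w].max())
s=(vv<236)&(vv>88)&(uu>205)&(uu<462)&(z>.012)&(z<.027)
print(cv2.minAreaRect((W[s][:,:2]*1000).astype(np.float32)))
```

```text
knob 287 [0.52621117 0.06844174 0.09518102] [0.52599435 0.06840463 0.0948307 ] [0.01619369 0.01616309 0.00417066]
pink ring 1156 ((607.0068969726562, 128.65426635742188), 27.445415496826172) 0.0723233783371464
pink dome (array([0.60695654, 0.12864259]), np.float64(0.01669275454533571)) [0.60692883 0.12803713 0.09638045] nan
amber ring 1158 ((577.470947265625, -18.38251495361328), 27.462726593017578) 0.07224672629006791
amber dome (array([ 0.57739325, -0.01829735]), np.float64(0.016632079348027694)) [ 0.57764068 -0.01756948  0.0963391 ] nan
((562.87158203125, 61.182891845703125), (250.22296142578125, 148.58389282226562), 78.55598449707031)
```

```bash
python3 -m handwheel '[[0.2,-0.5,-1,0],[0.2,-0.5,-3,0],[0.2,-0.4,-4,0],[0,0,-4,0],[0,0,-2.5,0],[0,0,-1.2,0],[0,0,-0.5,0],[0,0,0,0],[0,0,0,0]]' 0
python3 - <<'E'
from h import *
s=arm.get_state();print(s['eef_pos'],s['ee_rot'],s['q'])
E
python3 -m handwheel '[[0,0,0,0],[0,0,0,0],[0,0,0,0],[0,0,0,0],[0,0,0,0],[0,0,0,0],[0,0,0,0]]' 0.9 30
```

```text
t: 2.55
eef_pos: [0.5268, 0.0686, 0.2438]
ee_rot: [-3.14, -0.002, -0.199]
force: [0.1, 0.5, 0.8]
width: 0.0878
[0.52681426 0.06863962 0.24382228] [-3.14048247e+00 -1.70722514e-03 -1.99186237e-01] [ 4.99027138e-01  2.88556381e-01 -5.09110778e-01  3.54550842e-04
 -7.71107796e-01  8.72329887e-01]
t: 3.25
eef_pos: [0.5263, 0.0682, 0.2426]
ee_rot: [3.142, 0.0, -0.2]
force: [-0.4, 0.2, 0.4]
width: 0.0374
```

```bash
python3 -m handwheel '[[0,0,0,0],[0,0,0,0],[0,0,0,0],[0,0,0,0],[0,0,0,0]]' 0.9 30
```

```text
t: 3.75
eef_pos: [0.5261, 0.0678, 0.2426]
ee_rot: [3.141, 0.0, -0.2]
force: [-0.3, -4.8, 1.0]
width: 0.0174
```

Gripped. I pull along the stand's -x in small rows.

```bash
python3 -m handwheel '[[-0.2,0.04,0,0],[-0.3,0.06,0,0],[-0.3,0.06,0,0],[-0.3,0.06,0,0],[-0.3,0.06,0,0],[-0.2,0.04,0,0],[0,0,0,0]]'
python3 -m handwheel '[[-0.1,0.02,0,0],[-0.1,0.02,0,0],[0,0,0,0],[0,0,0,0]]'
```

```text
t: 4.45
eef_pos: [0.5101, 0.071, 0.2426]
ee_rot: [3.141, -0.0, -0.2]
force: [0.8, -5.1, 0.2]
width: 0.0171
t: 4.85
eef_pos: [0.5083, 0.0714, 0.2426]
ee_rot: [3.141, -0.0, -0.2]
force: [2.0, -6.4, -1.0]
width: 0.017
```

```bash
python3 -m handwheel '[[-0.1,0.02,0,0],[-0.1,0.02,0,0],[0,0,0,0]]'
python3 -m handwheel '[[-0.1,0.02,0,0],[-0.1,0.02,0,0],[0,0,0,0]]'
```

```text
t: 5.15
eef_pos: [0.5077, 0.0716, 0.2427]
ee_rot: [3.141, -0.003, -0.199]
force: [10.6, -12.2, -9.6]
width: 0.0175
t: 5.45
eef_pos: [0.507, 0.0717, 0.2427]
ee_rot: [-3.141, -0.006, -0.199]
force: [22.6, -17.5, -17.2]
width: 0.0172
```

The bar hits its stop at about 18.5 mm of further travel, as expected. I back off the tension, release, rise and check.

```bash
python3 -m handwheel '[[0.1,-0.02,0,0],[0.15,-0.03,0,0],[0,0,0,0]]'
python3 -m handwheel '[[0,0,0,0],[0,0,0,0],[0,0,0,0],[0,0,0.5,0],[0,0,2,0],[0,0,3,0],[0,0,3,0],[0,0,2,0],[0,0,1,0],[0,0,0,0]]' 0.22
python3 - <<'E'
from h import *
grab('wrist','w2');f=load('w2');W=cloud(f);im=f['image'];hsv=cv2.cvtColor(im,cv2.COLOR_RGB2HSV)
x,y,z=W[...,0],W[...,1],W[...,2];H=hsv[...,0].astype(int);S=hsv[...,1]
k=(S>120)&((H<8)|(H>172))&(z>.09)&(z<.098)&(abs(x-.51)<.03)&(abs(y-.07)<.03)
print('knob',k.sum(),(W[k].min(0)+W[k].max(0))/2 if k.sum() else 0)
print(arm.get_state()['eef_pos'],arm.get_state()['width'])
E
```

```text
t: 5.75
eef_pos: [0.5079, 0.0715, 0.2427]
ee_rot: [3.141, -0.002, -0.2]
force: [7.6, -9.2, -6.6]
width: 0.0174
t: 6.75
eef_pos: [0.5069, 0.0723, 0.359]
ee_rot: [-3.14, -0.002, -0.2]
force: [0.1, -0.0, -0.6]
width: 0.0685
knob 348 [0.50850003 0.07195718 0.09525657]
[0.50655716 0.07218052 0.35767722] 0.06800710148110957
```

View pics/w2.png

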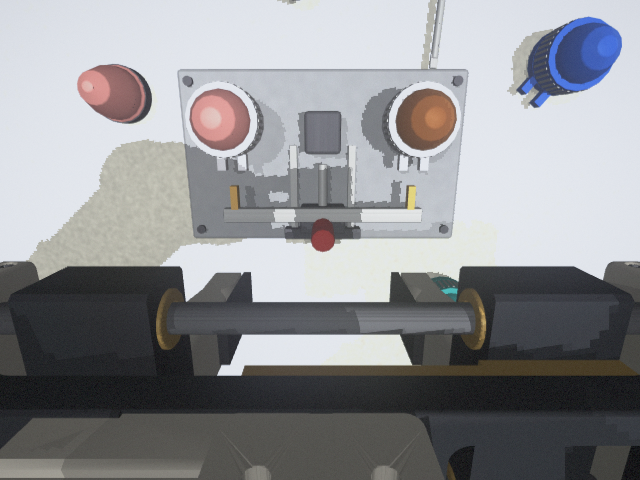

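The knob is now at (0.5085,0.072) and the bar is clear of both caps: the teeth at (235,195) and (411,197) sit below the lugs. Next I go over the amber cap and down.

```bash
python3 -m handwheel '[[1.1,-1.4,0,0],[2,-2.55,0,0],[2,-2.55,0,0],[1.4,-1.8,0,0],[0.6,-0.75,-1,0],[0,0,-2.5,0],[0,0,-3,0],[0,0,0,0],[0,0,0,0]]' 0.22
python3 - <<'E'
from h import *
print(arm.get_state()['eef_pos'],arm.get_state()['width'],arm.get_state()['q'])
grab('wrist','w3')
E
```

```text
t: 7.7
eef_pos: [0.5774, -0.0182, 0.2917]
ee_rot: [3.14, 0.003, -0.199]
force: [0.9, 0.2, 0.5]
width: 0.0684
[ 0.57742386 -0.01820901  0.29173958] 0.0684081033656902 [ 3.06962336e-01  2.99512447e-01 -3.54303248e-01  2.18529359e-04
 -9.19935917e-01  1.06438351e+00]
```

View pics/w3.png

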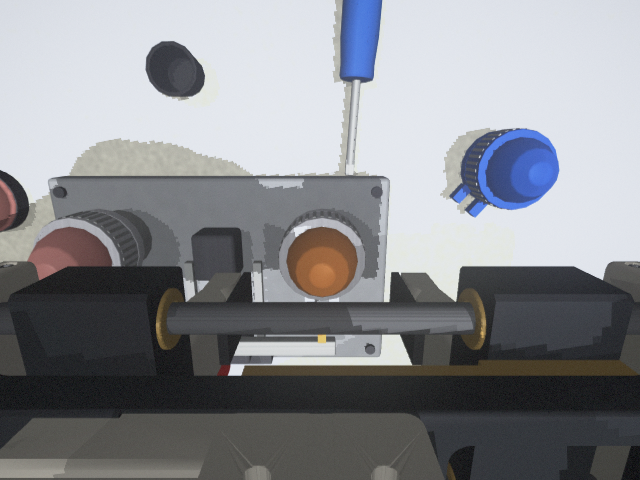

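The amber dome at (321,262) is centred between the fingers at (240) and (402). I descend and grip.

```bash
python3 -m handwheel '[[0,0,-1.5,0],[0,0,-2,0],[0,0,-1.7,0],[0,0,-1,0],[0,0,-0.5,0],[0,0,0,0],[0,0,0,0]]' 0.22
python3 -m handwheel '[[0,0,0,0],[0,0,0,0],[0,0,0,0],[0,0,0,0],[0,0,0,0]]' 0.6 30
```

```text
t: 8.45
eef_pos: [0.5782, -0.0183, 0.2266]
ee_rot: [-3.141, -0.001, -0.2]
force: [-1.3, -0.7, 1.3]
width: 0.0683
t: 8.95
eef_pos: [0.5779, -0.0185, 0.2262]
ee_rot: [-3.142, -0.001, -0.2]
force: [-1.7, -0.4, 5.3]
width: 0.0533
```

Gripped (53 mm). I try counter-clockwise (+yaw) first.

```bash
python3 -m handwheel '[[0,0,0,0.03],[0,0,0,0.05],[0,0,0,0.05],[0,0,0,0.05],[0,0,0,0]]'
python3 -c "
from h import *
s=arm.get_state();print(s['moment'],s['ee_rot'],s['force'])"
```

```text
t: 9.45
eef_pos: [0.5782, -0.0183, 0.2262]
ee_rot: [-3.141, -0.001, -0.019]
force: [0.1, -0.4, 5.4]
width: 0.0535
[-0.02209629  0.10788242  0.07469604] [-3.14143531e+00 -1.24693280e-03 -1.87376060e-02] [ 0.12357518 -0.39783102  5.36042446]
```

```bash
python3 -m handwheel '[[0,0,0,0.05],[0,0,0,0.05],[0,0,0,0.05],[0,0,0,0]]'
python3 -c "
from h import *
s=arm.get_state();print(s['moment'],s['ee_rot'],s['force'])
grab('wrist','w4')"
```

```text
t: 9.85
eef_pos: [0.5781, -0.0183, 0.2262]
ee_rot: [3.141, -0.001, 0.131]
force: [-0.3, -0.2, 6.0]
width: 0.0533
[-0.15160368  0.15480159  0.03817627] [ 3.14149269e+00 -1.11266193e-03  1.30696529e-01] [-0.25744145 -0.17395834  5.95616032]
```

View pics/w4.png

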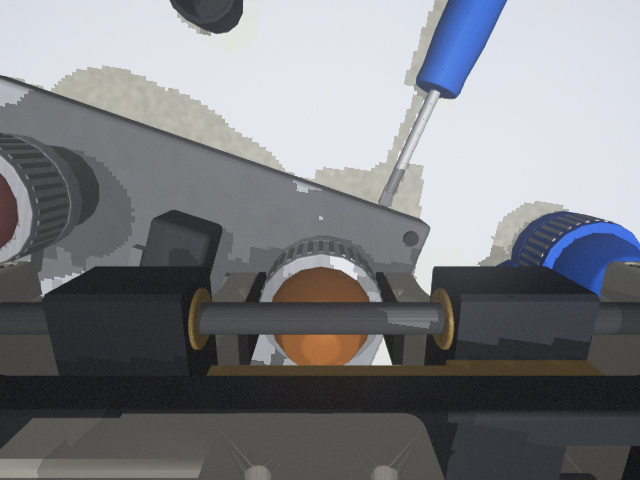

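It turns lightly (moment about 0.05 N m), so +yaw looks right. I continue to about 1.13 rad.

```bash
python3 -m handwheel '[[0,0,0,0.08],[0,0,0,0.1],[0,0,0,0.1],[0,0,0,0.1],[0,0,0,0.1],[0,0,0,0.1],[0,0,0,0.1],[0,0,0,0.08],[0,0,0,0.05],[0,0,0,0]]'
python3 -c "
from h import *
s=arm.get_state();print(s['moment'],s['ee_rot'],s['force'],s['q'])
f=grab('scene','s4');cv2.imwrite('pics/s4c.png',cv2.resize(f['image'][200:300,260:420,::-1],(800,500),interpolation=3))"
```

```text
t: 10.9
eef_pos: [0.5782, -0.0182, 0.2262]
ee_rot: [3.141, -0.001, 0.941]
force: [-0.3, 1.0, 5.6]
width: 0.0534
[0.04292706 0.03779377 0.05626504] [ 3.14059202e+00 -1.04099079e-03  9.40709966e-01] [-0.25811382  0.97779587  5.59141994] [ 3.06471797e-01  3.77619247e-01 -4.20392722e-01  2.71380271e-04
 -7.71352894e-01  2.20483954e+00]
```

View pics/s4c.png

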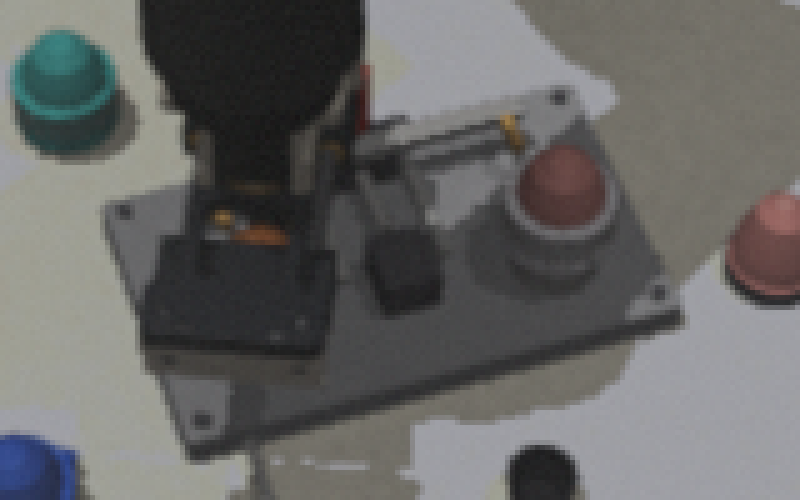

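The cap is hidden under the gripper in this view, at about (255,235). I turn a little further to feel for the 1.2 rad stop.

```bash
python3 -m handwheel '[[0,0,0,0.03],[0,0,0,0.03],[0,0,0,0.03],[0,0,0,0]]'
python3 -c "
from h import *
s=arm.get_state();print(s['moment'],s['ee_rot'],s['force'])"
```

```text
t: 11.35
eef_pos: [0.5782, -0.0182, 0.2262]
ee_rot: [3.141, -0.001, 1.03]
force: [-0.5, 0.9, 6.5]
width: 0.0533
[ 0.23621748  0.02875765 -0.03662864] [ 3.14059838e+00 -1.06778736e-03  1.02973015e+00] [-0.5386573   0.93147558  6.54464117]
```

```bash
python3 -m handwheel '[[0,0,0,0.03],[0,0,0,0.03],[0,0,0,0]]'
python3 -c "
from h import *
s=arm.get_state();print(s['moment'],s['ee_rot'],s['force'])"
```

```text
t: 11.65
eef_pos: [0.5782, -0.0182, 0.2262]
ee_rot: [3.141, -0.001, 1.089]
force: [-0.2, 1.0, 5.0]
width: 0.054
[ 0.36673942  0.17744175 -0.45014675] [ 3.14069179e+00 -1.21935421e-03  1.08884308e+00] [-0.20236656  1.03345964  4.97817267]
```

The hard stop shows at about 1.27 rad (moment -0.45 N m), right where it should be. I back off slightly and lift gently.

```bash
python3 -m handwheel '[[0,0,0,-0.05],[0,0,0,0],[0,0,0.1,0],[0,0,0.2,0],[0,0,0.2,0],[0,0,0,0]]' - 40
python3 -c "
from h import *
s=arm.get_state();print(s['moment'],s['ee_rot'],s['force'])"
```

```text
t: 12.25
eef_pos: [0.578, -0.0185, 0.2304]
ee_rot: [3.141, 0.0, 1.039]
force: [2.2, -0.9, -2.7]
width: 0.0537
[-0.69596684 -1.24219791 -0.04752494] [3.14135779e+00 8.34118683e-05 1.03949989e+00] [ 2.2422362  -0.94787008 -2.71799588]
```

```bash
python3 -m handwheel '[[0,0,0.4,0],[0,0,0.6,0],[0,0,0.6,0],[0,0,1,0],[0,0,1.5,0],[0,0,2,0],[0,0,2,0],[0,0,2,0],[0,0,1,0],[0,0,0.6,0],[0,0,0.3,0],[0,0,0,0],[0,0,0,0],[0,0,0,0],[0,0,0,0]]'
python3 - <<'E'
from h import *
s=arm.get_state();print(s['moment'],s['ee_rot'],s['force'],s['qd'].round(3))
a=grab('scene','s5')['image'];b=grab('top','t5')['image'];w=grab('wrist','w5')
a=cv2.resize(a[170:300,240:450,::-1],(800,495),interpolation=3);cv2.imwrite('pics/s5c.png',a)
cv2.imwrite('pics/t5c.png',cv2.resize(b[180:300,200:400,::-1],(800,480),interpolation=3))
E
```

```text
t: 13.75
eef_pos: [0.5777, -0.0184, 0.3501]
ee_rot: [-3.141, 0.001, 1.04]
force: [0.0, -0.1, -2.2]
width: 0.0531
[-0.07207948 -0.07788146 -0.01759289] [-3.14086393e+00  7.42060418e-04  1.04014161e+00] [ 0.01089298 -0.10099209 -2.17257385] [-0.    -0.002  0.001  0.001  0.    -0.   ]
```

View pics/s5c.png

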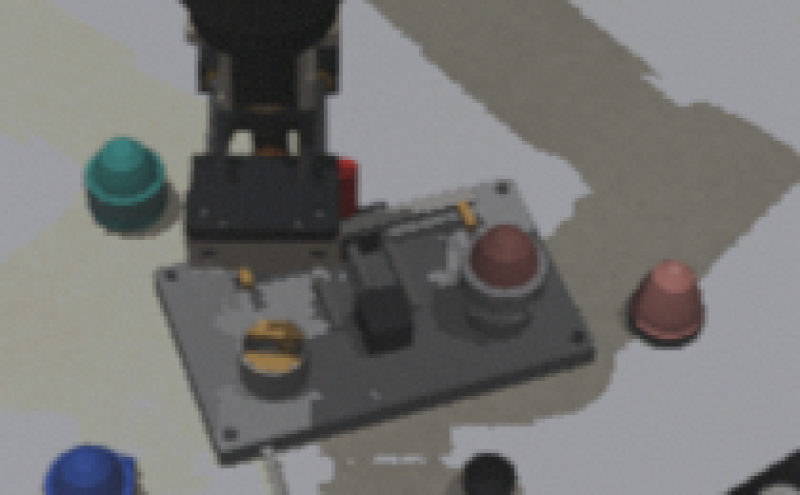

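View pics/w5.png

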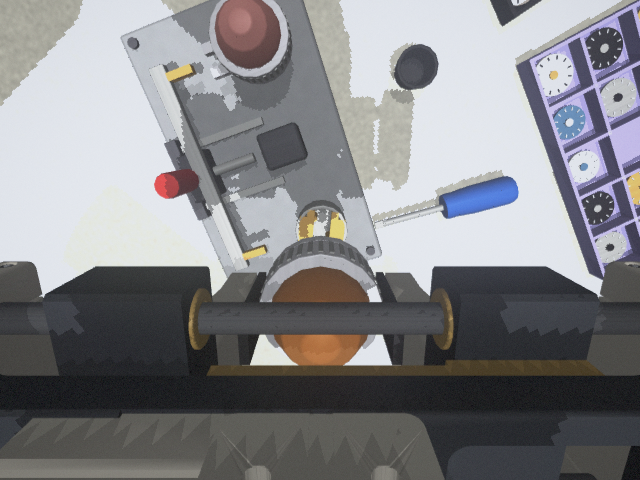

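View pics/t5c.png

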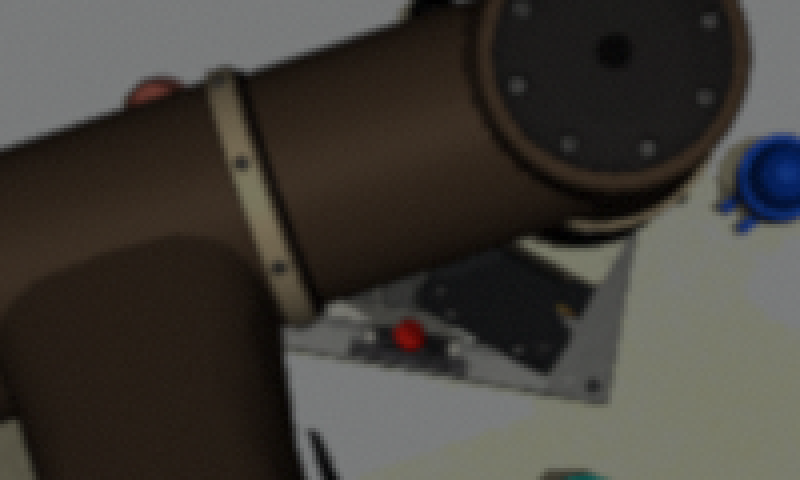

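The post is bare (wrist view (322,225), scene crop (273,350)) and the cap is in the jaws as before, at (320,305). The pink cap is on its post and the lock bar is out. I do a last numeric check of the knob and cap, then hand in.

```bash
python3 - <<'E'
from h import *
for t in('w5','t5'):
    f=load(t);W=cloud(f);hsv=cv2.cvtColor(f['image'],cv2.COLOR_RGB2HSV);z=W[...,2];H=hsv[...,0].astype(int);S=hsv[...,1]
    k=(S>120)&((H<8)|(H>172))&(z>.092)&(z<.1)&(abs(W[...,0]-.51)<.03)&(abs(W[...,1]-.07)<.03)
    print(t,k.sum(),W[k].mean(0) if k.sum() else 0)
f=load('w5');W=cloud(f);z=W[...,2]
r=(np.hypot(W[...,0]-.5777,W[...,1]+.0184)<.032)&(z>.185)&(z<.21)
P=W[r];print(r.sum(),np.percentile(z[r],[2,50,98]))
# flat ring-top rim, plane tilt
fl=(z>.19)&(z<.2)&r;Q=W[fl];A=np.c_[Q[:,:2],np.ones(len(Q))];print(len(Q),np.linalg.lstsq(A,Q[:,2],rcond=None)[0])
s=arm.get_state();print(s['t'],s['eef_pos'],s['width'],abs(s['qd']).max())
E
python3 -c "
from station import arm
print(arm.job_done())"
```

```text
w5 464 [0.5083578  0.07204867 0.09515744]
t5 36 [0.50791933 0.07313378 0.09558246]
5625 [0.18644834 0.1967001  0.20941539]
3332 [-0.01243014 -0.01801963  0.20305226]
13.9 [ 0.5777632  -0.01842481  0.35041084] 0.05345222706340284 0.002177646210375996
the job is handed in; nothing more can be done
None
```

The job is done and handed in at about 14 s. The lock bar is out and the amber cap is off its post, held in the gripper about 12 cm above where it sat.

- **Lock bar:** I pulled the red knob until it hit its stop, about 18.5 mm beyond where it started. After the lift it was still out at about (0.508, 0.072). The top camera agreed with the wrist camera to about 1 mm.
- **Amber cap:** It was on the right (-y) post. My first try, counter-clockwise seen from above, was the loosening way. It turned lightly to a hard stop at about 1.27 rad, against the stated 1.2, a difference that fits a small starting offset or a little slip in the grip. I backed off 0.05 rad and it lifted straight off with no resistance.
- **Last checks:** The wrist force was -2.2 N, about the cap's weight, and the jaw opening was 53 mm. The cap's rim was level to about 0.02 rad and the arm was still. The post is bare and the pink cap is still on its post. In the last pictures the items in view had not moved; the solvent bottle and dial plate were not re-checked.
- **Disagreements:** No check failed.

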